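# Draw the end cheek of a tape deck tight with its cam lock

### The job

Close up the side of the wooden-cased tape deck: push the loose wooden end cheek in along its dowels until the pin of its bolt is well inside the mouth of the cam lock, then turn the cam by its wing half a turn clockwise (seen from above), right to its stop, so that its hook draws the cheek tight against the board. Let go of everything and leave the other things on the bench where they are.

Things in the scene. Friction and masses are not known exactly. Their poses are not given: they have to be found in the camera images.
- deck: Plywood bottom board of the tape deck, 220 x 200 x 18 mm, top 22 mm over the bench; fixed. Origin on the cam's axis, at bench level. z up; +x = the way the cheek is pushed, towards the flywheels; yaw within 26 deg of the robot's frame. Joint edge at x -70 mm. Flywheels from x 60 mm on, 65 mm high; rear panel at 148 mm, 70 mm high. Green circuit board (x -56..28, y 47..95 mm) up to 35 mm high.
- cheek (a joint): Sliding of the loose end cheek along the deck's x on two dowels. Value: gap between cheek and joint edge, m; 0 = tight, 0.030 = outer limit; starts 0.016 to 0.026. Stays where left, friction 4 N. With the cam open it can be pushed in to a gap of 6 mm, where the pin of its bolt meets the cam's core; the cam draws in the rest. The cam catches the pin if the gap is 9 mm or less.
- cheek_top (a point): Middle of the top edge of the loose cheek: a wooden board standing upright on the robot's side of the deck, 18 mm thick (along x), 210 mm long (along y), 60 mm high. This point is 60 mm over the bench, midway in thickness and length. Axes as the deck's; moves with the cheek.
- pin (a point): Top of the upright steel cross pin, 6 mm in diameter, on the end of the 6 mm bolt that stands out of the cheek's inner face towards the cam (bolt axis 27 mm over the bench, pin top 36 mm). It lies 10 mm + the gap from the cam's axis, on the deck's -x side, y = 0.
- cam (a joint): Turn of the cam disc clockwise seen from above, rad; 0 = open, mouth of its slot facing the bolt; 3.14 = locked, at a firm stop; starts 0 to 0.12. Stays where left; needs 0.06 N m, up to 0.2 while drawing. Its hook catches the pin from about 0.5, draws until 2.7 and then only holds. Turned before the pin is in its mouth, it shuts the pin out.
- wing (a point): Middle of the wing, the upright bar on the cam disc to turn it by: 9 mm thick, 38 mm long, 20 mm high (37 to 57 mm over the bench). This point is on the cam's axis, 47 mm over the bench. The disc, 44 mm across, spiral slot open at its rim, has its top at 37 mm. y axis along the wing to its pointed end, z up; turns with the cam. At cam 0 its axes are the deck's; clockwise lowers its yaw.
- rotor: Loose bystander: flat dark magnet ring, 56 mm across, 8 mm thick, lying on the deck's board on its -y side. Origin: centre of its underside.
- flywheel: Loose bystander: spare aluminium flywheel, 74 mm across, 26 mm high, on the bench. Origin: centre of its underside.
- dish: Loose bystander: clear round dish with screws, 90 mm across, 14 mm high. Origin: centre of its underside.
- driver: Loose bystander: screwdriver, 160 mm long, lying on the bench. Origin: near its middle, on the bench.
- tweezers: Loose bystander: steel tweezers, 120 mm long, lying on the bench. Origin: near their middle, on the bench.
- cleaner: Loose bystander: amber bottle, 44 mm across, 105 mm high. Origin: centre of its underside.
- motor: Loose bystander: small round motor, 48 mm across, 50 mm high with its shaft. Origin: centre of its underside.

How it is judged (in metres and radians):
At the end, for the whole second after the job is handed in: The gap between cheek and board is under 1.5 mm, the cam has been turned to within 0.24 rad (14 degrees) of its stop (value over 2.9) and stands still (value of joint cheek below 0.0015 m and value of joint cam above 2.9 rad and velocity of joint cam between -0.05 and 0.05 rad/s); the robot touches nothing.
It fails at once if a loose thing on the bench or on the deck is pushed more than 30 mm from its place (distance of any of rotor, flywheel, dish, driver, tweezers, cleaner, motor from where it was at the start of the episode above 0.03 m).
It also fails if it takes over 56 s, if anything falls off the work surface, if the arm or the gripper's body presses on something with over 40 N, if the wrist force passes 120 N, or if a joint passes its speed limit or range.

### The arm

A 6-joint arm with a two-finger parallel gripper is mounted at the origin on the work surface. World frame = base frame: x ahead of the robot, y to its left, z up, the work surface at z = 0. Lengths are in mm, angles in rad, forces in N, time in s.
With the tool pointing down it reaches from about 400 to 925 mm from the base axis. Payload 12.5 kg.
Tool frame: the origin (TCP) lies midway between the tips of the shut fingers; the grasp point (between the pads) lies 19 mm behind it (env.tcp_to_grasp is the distance from the TCP to the grasp point, in mm); z points along the fingers, y is the line along which they close (so a half turn about z gives the same grasp; the last joint's range is limited). The gripper opens to 95 mm and grips with 3 to 60 N. Pads are 20 mm wide; open, the fingers measure 119 mm over their backs; the gripper's body (75 mm by 180 mm) begins 59 mm behind the grasp point.
Start: joints at [1.137, 0.491, 1.559, -0, 1.092, -0.106], TCP at [201.209, 591.745, 214.661] pointing down, gripper open.
Joint ranges: [-3.1, 3.1], [-0.84, 2.19], [0.05, 2.79], [-1.13, 4.28], [0.06, 2.93], [-2.69, 2.69]. Speed limits (rad/s): [2.22, 2.22, 2.79, 3.14, 3.14, 3.14].

### API

Orientations are given as [roll, pitch, yaw] about the fixed x, y, z axes, in that order (R = Rz(yaw) Ry(pitch) Rx(roll)).
In Python, from cell import env gives the robot as it stands. The module is installed in compiled form; this text tells all that it offers.
- The arm moves only by the tool step_arm, never from a script. Its argument "plan" is a list that holds one entry, the list of rows, each a list of 5 numbers: the shift along the tool's x, y, z in mm, then the turn about the tool's z in degrees, then the opening, from -1 (shut) to 1 (fully open). A call has 1 to 8 rows; each row is the pose to reach, as a shift and turn from the pose commanded when the call began, along the tool's axes at that moment; what a row does not reach only later rows make up. A row lasts 1/12 s, in which the tool goes at most 41.7 mm and 7.16 degrees, less where a joint would pass 70% of its speed; a pose out of reach is approached as far as the arm can. A call with a gripper value outside its range is refused whole. The fingers move at their own pace and stop on an object; the grip force is fixed at half the most. Time passes only in rows, so rows that repeat a pose let the fingers close. It gives the time, the measured TCP pose, the force, the opening and the grip force at its end, in the units of the state.
- env.state(): the state, without advancing time (a new reading comes with each control period).
- env.read_camera(name): name is "scene" or "top" or "wrist"; returns the picture (400x640x3 uint8, blue, green, red); there is no depth.
- env.get_calibration(name): a dict with "K" (3x3 intrinsics, pixels), "extrinsics" (4x4, takes a point from world to camera coordinates). Camera axes: x right, y up, looking along -z (the intrinsics and any distortion apply to the point x, -y, -z); pixel columns grow to the right and rows downward; lengths in mm; the calibration is good to about 2 mm. The wrist camera is an equidistant fisheye: a pixel r from the principal point sees the ray r / f radians off the axis. A picture is of the moment at which its call begins: read the wrist's pose just before it. get_calibration takes no time and is no camera call; for the wrist camera it gives the pose at the moment of the call.
- env.job_done(): hands the job in; it is judged then, once.
The state is a dict: "t": time; "joints": joint angles; "qvel": joint speeds; "tau": joint torques, N m; "eef_pos": TCP position; "tcp_rot": TCP orientation; "ft_force": force on the tool from outside, world axes, zero at the start; "moment": the same for the moment, N m; "opening": opening from 0.0 (shut) to 1.0 (fully open); "grip_force": force on a finger pad.
Only numpy, scipy, OpenCV 4.12 (cv2) and the standard library are available. Lean on these libraries where they do the work, as an engineer would, in place of code of your own. Each camera call takes 0.05 s, during which the arm holds its last target. There are 200 camera calls.

## Working session

There is one attempt and no reset: what is moved stays moved. The work goes in short steps, Python scripts to look and compute and a tool call to move; the robot and the scene stay as the last step left them, time stands still between calls to the robot, and variables do not carry over. Pictures are saved under pics/ and viewed, at most 10 in all, crops included, and the job is handed in when it is done.

Besides the shell and the picture viewer there is one more tool, called after ">>>" as name(argument=value, ...), one argument or row to a line, values as JSON. step_arm: Moves the arm, as the interface text tells. Its arguments: {"type":"object","properties":{"plan":{"type":"array"}},"required":["plan"]}

```bash
mkdir -p pics; ls
python3 - <<'E'
from cell import env
import cv2
print(env.state())
for n in ("top","scene"):
    cv2.imwrite(f"pics/{n}0.png",env.read_camera(n)); c=env.get_calibration(n); print(n,c)
E
```

```text
pics
{'t': 0.0, 'joints': array([ 1.13739237e+00,  4.91567030e-01,  1.55944819e+00, -3.20913839e-05,
        1.09169594e+00, -1.05590460e-01]), 'qvel': array([ 0.0009109 ,  0.00067363, -0.00131237,  0.00145611, -0.00029449,
        0.00026403]), 'tau': array([-1.03123111e-03, -6.12619185e+01, -2.58191407e+01,  6.92115817e-02,
        4.81614273e-02, -1.02881893e-04]), 'eef_pos': array([201.11116818, 591.50282838, 214.05754073]), 'tcp_rot': array([-3.14047737e+00, -8.95817207e-05,  2.81379392e+00]), 'ft_force': array([-0.98201876,  0.75198166,  0.34379915]), 'moment': array([ 0.01562362,  0.03849957, -0.04343998]), 'grip_force': 0.0, 'opening': 0.9978368862515093}
top {'K': array([[375.70884372,   0.        , 324.77365214],
       [  0.        , 375.70884372, 198.18898342],
       [  0.        ,   0.        ,   1.        ]]), 'extrinsics': array([[-2.78876910e-02, -9.99094248e-01, -3.21397030e-02,
        -4.19640401e+00],
       [ 9.80010113e-01, -3.36626327e-02,  1.96079081e-01,
        -4.98801633e+02],
       [-1.96983389e-01, -2.60290412e-02,  9.80061240e-01,
        -1.02802284e+03],
       [ 0.00000000e+00,  0.00000000e+00,  0.00000000e+00,
         1.00000000e+00]])}
scene {'K': array([[409.08897652,   0.        , 314.29190556],
       [  0.        , 409.08897652, 192.86657049],
       [  0.        ,   0.        ,   1.        ]]), 'extrinsics': array([[ 6.20984783e-01,  7.83749857e-01, -1.06798751e-02,
        -2.71809406e+02],
       [-5.14152362e-01,  4.17584688e-01,  7.49179803e-01,
         2.13688603e+02],
       [ 5.91629316e-01, -4.59738175e-01,  6.62280577e-01,
        -1.53580906e+03],
       [ 0.00000000e+00,  0.00000000e+00,  0.00000000e+00,
         1.00000000e+00]])}
```

View pics/top0.png

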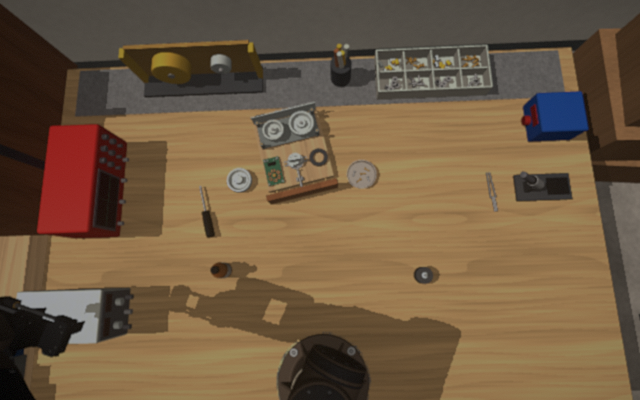

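View pics/scene0.png

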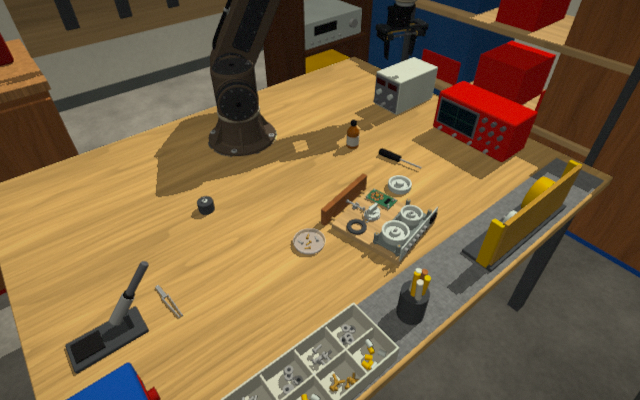

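The top view shows the deck around (297,155), its cheek from (268,198) to (338,183), and the cam wing near (296,161). Next I'll crop both views and cast rays.

```bash
cat > h.py <<'E'
import numpy as np, cv2
from cell import env
def ray(n,uv,z,c=None):
    "pixel -> world point on plane z"
    c=c or env.get_calibration(n); K,E=c["K"],c["extrinsics"]
    x=(uv[0]-K[0,2])/K[0,0]; y=(uv[1]-K[1,2])/K[1,1]
    if n=="wrist":
        r=np.hypot(x,y); s=np.sin(r)/max(r,1e-9); d=np.array([x*s,-y*s,-np.cos(r)])
    else: d=np.array([x,-y,-1.])
    R=E[:3,:3]; o=-R.T@E[:3,3]; w=R.T@d
    return o+w*(z-o[2])/w[2]
def proj(n,p,c=None):
    c=c or env.get_calibration(n); K,E=c["K"],c["extrinsics"]
    q=E[:3,:3]@np.array(p,float)+E[:3,3]; x,y,z=q[0],-q[1],-q[2]
    if n=="wrist":
        t=np.arctan2(np.hypot(x,y),z); h=max(np.hypot(x,y),1e-9); a,b=x/h*t,y/h*t
    else: a,b=x/z,y/z
    return np.array([K[0,0]*a+K[0,2],K[1,1]*b+K[1,2]])
E
python3 - <<'E'
from h import *
a=cv2.imread("pics/top0.png")[98:208,240:350]; b=cv2.imread("pics/scene0.png")[165:275,310:450]
a=cv2.resize(a,None,fx=3.6,fy=3.6,interpolation=3);b=cv2.resize(b,None,fx=2.85,fy=3.6,interpolation=3)
cv2.imwrite("pics/c1.png",np.hstack([a,b]))
print(ray("top",(268,198),60),ray("top",(338,183),60),ray("top",(296,161),47))
E
```

```text
[502.39785534 141.96545525  60.        ] [539.24483659 -59.02199217  60.        ] [613.23986717  61.82512374  47.        ]
```

View pics/c1.png

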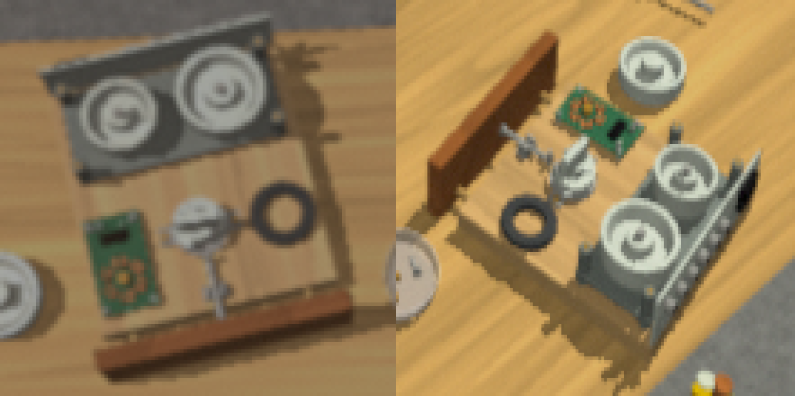

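The crops show the cam wing at top px (296,160.5), the pin at about (300,178), and the cheek's top edge running up to the right. That gives a deck yaw of about 10° and the cam at about (613,61). The cheek's measured length of 204 mm and its distance from the cam fit the given sizes. I'm setting out to a point behind the cheek.

>>> step_arm(
  plan=[
    [[-30,-30,0,4,1],[-60,-60,0,11,1],[-90,-90,0,18,1],[-118,-118,0,25,1],[-146,-146,0,32,1],[-174,-174,0,38,1],[-202,-202,0,45,1],[-220,-220,0,45,1]],
  ],
)

```text
t: 0.77
eef_pos: [339.3, 309.9, 214.6]
tcp_rot: [-3.141, 0.0, 2.02]
ft_force: [0.4, 0.3, 0.3]
opening: 1.0
grip_force: 0.0
```

>>> step_arm(
  plan=[
    [[17,-36,5,4,-1],[34,-72,10,10,-1],[51,-108,15,16,-1],[68,-144,20,16,-1],[75,-180,25,16,-1],[60,-216,30,16,-1],[30,-250,34,16,-1],[0,-280,34,16,-1]],
  ],
)

```text
t: 1.43
eef_pos: [87.1, 191.8, 179.8]
tcp_rot: [-3.14, 0.001, 1.753]
ft_force: [1.1, -0.8, 1.4]
opening: 0.492
grip_force: 0.0
```

>>> step_arm(
  plan=[
    [[-15,25,0,0,-1],[-35,55,0,0,-1],[-54,85,0,0,-1],[-72,115,0,0,-1],[-91,145,0,0,-1],[-110,175,0,0,-1],[-130,205,0,0,-1],[-140,220,0,0,-1]],
  ],
)

```text
t: 2.1
eef_pos: [333.7, 92.9, 180.6]
tcp_rot: [3.14, 0.0, 1.747]
ft_force: [-0.1, 1.1, -0.4]
opening: 0.008
grip_force: 0.0
```

```bash
cat >> h.py <<'E'
def shift(tgt,psi=None):
    "tool shift to world TCP target (mm) and turn (deg)"
    s=env.state(); p=s["tcp_rot"][2]; d=np.array(tgt)-s["eef_pos"]
    x=np.cos(p)*d[0]+np.sin(p)*d[1]; y=np.sin(p)*d[0]-np.cos(p)*d[1]
    print("t",s["t"],"pos",s["eef_pos"].round(1),"psi",p.round(3),"q",s["joints"].round(2),"F",s["ft_force"].round(1))
    print("shift",np.round([x,y,-d[2]],1),"turn",None if psi is None else round(np.degrees(p-psi),1))
E
python3 -c "
from h import *
shift((475,36,180),1.753)"
```

```text
t 2.1 pos [333.7  92.9 180.6] psi 1.747 q [ 0.08  0.14  2.23 -0.    0.77 -0.1 ] F [-0.1  1.1 -0.4]
shift [-80.8 129.1   0.6] turn -0.3
```

>>> step_arm(
  plan=[
    [[-15,25,0,0,-1],[-33,53,0,0,-1],[-52,83,0,0,-1],[-70,112,0,0,-1],[-81,129,0,0,-1],[-81,129,0,0,-1]],
  ],
)

```text
t: 2.6
eef_pos: [474.8, 36.2, 180.2]
tcp_rot: [3.141, 0.0, 1.747]
ft_force: [-0.6, 0.3, 0.0]
opening: 0.007
grip_force: 0.0
```

Run:
```python
from h import *
shift((475,36,180)); c=env.get_calibration("wrist"); im=env.read_camera("wrist"); cv2.imwrite("pics/w1.png",im)
np.savez("w1.npz",**c); print(c["K"])
for p in [(613,61,47),(515,43,60),(475,36,180)]: print(p,proj("wrist",p,c).round(0))
```

```text
t 2.6 pos [474.8  36.2 180.2] psi 1.747 q [-0.06  0.33  1.96 -0.    0.86 -0.24] F [-0.6  0.3  0. ]
shift [-0.2  0.1  0.2] turn None
[[309.70691629   0.         322.86339469]
 [  0.         309.70691629 199.45601504]
 [  0.           0.           1.        ]]
(613, 61, 47) [454. 192.]
(515, 43, 60) [365. 195.]
(475, 36, 180) [324. 244.]
```

View pics/w1.png

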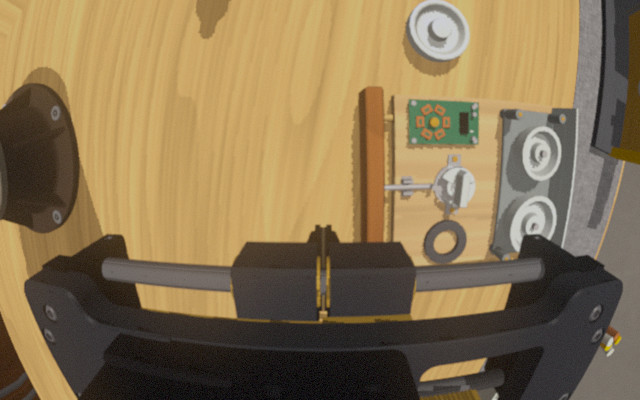

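The wrist view shows the wing centre at about (458,188), the pin at (407,187), the cheek's top at x 366 to 383 near row 190, and the joint edge at x≈393.

Run:
```python
from h import *
c=dict(np.load("w1.npz")); im=cv2.imread("pics/w1.png")
L=lambda u,v,z:ray("wrist",(u,v),z,c).round(1)
print("wing",L(458,188,47),"pin",L(407,187,36),"cheek out/in",L(366,188,60),L(383,188,60),"ends",L(374,88,60),"edge top/bot",L(394,97,22),L(393,188,22))
crop=im[80:270,340:500]; cv2.imwrite("pics/w1c.png",cv2.resize(crop,None,fx=3.1,fy=3.1,interpolation=3))
```

```text
wing [616.   65.9  47. ] pin [562.1  54.5  36. ] cheek out/in [514.2  50.1  60. ] [530.7  53.1  60. ] ends [503.2 145.2  60. ] edge top/bot [531.6 145.5  22. ] [550.9  48.1  22. ]
```

View pics/w1c.png

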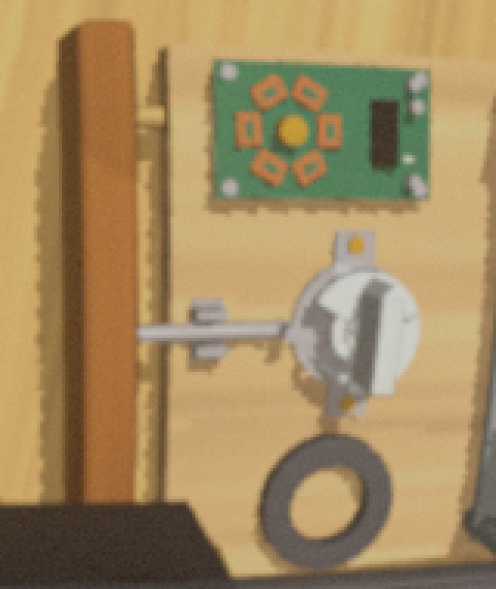

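>>> step_arm(
  plan=[
    [[-3,0,25,-1.2,-1],[-3,0,55,-1.2,-1],[-3,0,85,-1.2,-1],[-3,0,110,-1.2,-1],[-3,0,130,-1.2,-1],[-3,0,142,-1.2,-1],[-3,0,145,-1.2,-1],[-3,0,145,-1.2,-1]],
  ],
)

```text
t: 3.32
eef_pos: [471.2, 35.1, 35.3]
tcp_rot: [-3.14, -0.001, 1.77]
ft_force: [-0.5, 0.6, 0.1]
opening: 0.004
grip_force: 0.0
```

>>> step_arm(
  plan=[
    [[0,5,0,0,-1],[0,10,0,0,-1],[0,15,0,0,-1],[0,18,0,0,-1],[0,20,0,0,-1],[0,22,0,0,-1],[0,24,0,0,-1],[0,26,0,0,-1]],
  ],
)

```text
t: 3.98
eef_pos: [497.8, 39.9, 35.7]
tcp_rot: [3.142, -0.0, 1.77]
ft_force: [0.7, 0.1, 0.3]
opening: 0.008
grip_force: 0.0
```

Run:
```python
from h import *
c=dict(np.load("w1.npz"))
L=lambda u,v,z:ray("wrist",(u,v),z,c).round(1)
print("wingtop",L(461,188,57),"disc",L(456.8,187.1,37),"housing",L(453.5,184.5,25),"pin",L(431.6,187,36))
shift((475,36,35),1.768)
cv2.imwrite("pics/w2.png",env.read_camera("wrist"))
np.savez("w2.npz",**env.get_calibration("wrist"))
```

```text
wingtop [614.4  67.9  57. ] disc [619.4  65.3  37. ] housing [620.4  65.9  25. ] pin [589.8  59.6  36. ]
t 3.9833 pos [497.8  39.9  35.7] psi 1.77 q [-0.05  0.59  2.03  0.    0.53 -0.25] F [0.7 0.1 0.3]
shift [  0.7 -23.1   0.7] turn 0.1
```

View pics/w2.png

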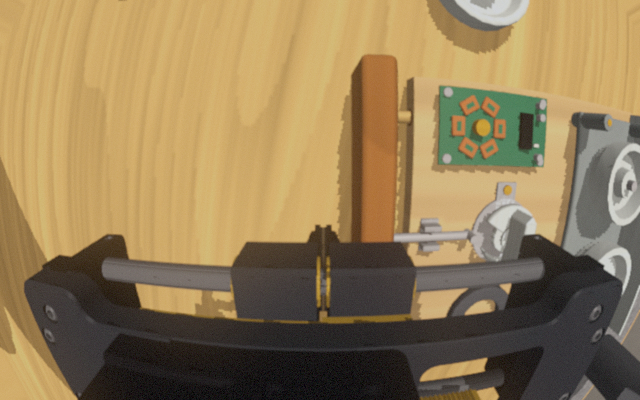

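The cheek is now just ahead of the fingers, its near face around px 355 to 362, and nothing touches yet. I'm pushing on slowly.

>>> step_arm(
  plan=[
    [[0,1.5,0,0,-1],[0,3,0,0,-1],[0,4.5,0,0,-1],[0,6,0,0,-1],[0,7,0,0,-1],[0,8,0,0,-1],[0,9,0,0,-1],[0,10,0,0,-1]],
  ],
)

```text
t: 4.7
eef_pos: [507.5, 41.9, 35.7]
tcp_rot: [3.142, -0.0, 1.77]
ft_force: [0.4, 0.4, -0.3]
opening: 0.002
grip_force: 0.0
```

>>> step_arm(
  plan=[
    [[0,1,0,0,-1],[0,2,0,0,-1],[0,3,0,0,-1],[0,4,0,0,-1],[0,5,0,0,-1],[0,6,0,0,-1],[0,7,0,0,-1],[0,8,0,0,-1]],
  ],
)

```text
t: 5.37
eef_pos: [515.3, 43.5, 35.6]
tcp_rot: [-3.141, -0.0, 1.77]
ft_force: [-4.5, 0.2, 0.3]
opening: 0.004
grip_force: 2.1
```

>>> step_arm(
  plan=[
    [[0,1,0,0,-1],[0,2,0,0,-1],[0,3,0,0,-1],[0,4,0,0,-1],[0,5,0,0,-1],[0,6,0,0,-1]],
  ],
)

```text
t: 5.87
eef_pos: [521.2, 44.8, 35.6]
tcp_rot: [-3.141, -0.0, 1.77]
ft_force: [-4.8, 1.3, 1.1]
opening: 0.003
grip_force: 2.2
```

Run:
```python
from h import *
shift((475,36,35),1.768)
im=env.read_camera("wrist")
cv2.imwrite("pics/w3.png",cv2.resize(im[60:270,340:560],None,fx=2.8,fy=2.8,interpolation=3))
np.savez("w3.npz",**env.get_calibration("wrist"))
```

```text
t 5.8667 pos [521.2  44.8  35.6] psi 1.77 q [-0.04  0.61  1.97  0.    0.56 -0.24] F [-4.8  1.3  1.1]
shift [  0.6 -47.    0.6] turn 0.1
```

View pics/w3.png

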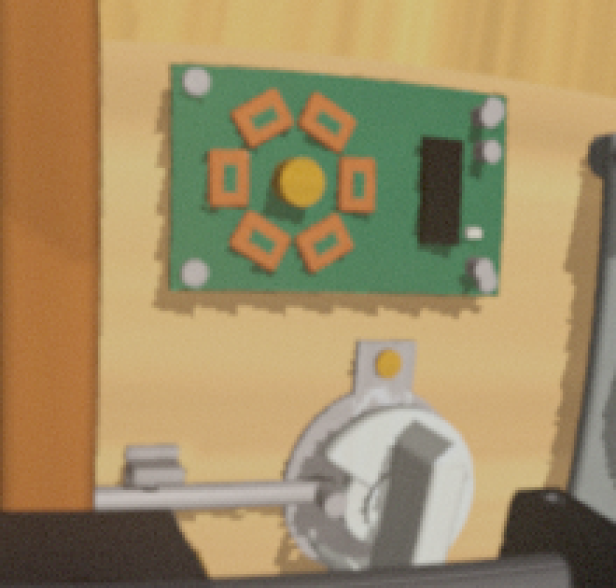

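The pin is at crop (335,495), entering the cam's mouth. I'll keep pushing until it meets the core.

>>> step_arm(
  plan=[
    [[0,1,0,0,-1],[0,2,0,0,-1],[0,3,0,0,-1],[0,4,0,0,-1]],
  ],
)

```text
t: 6.25
eef_pos: [522.2, 45.2, 35.5]
tcp_rot: [-3.135, -0.001, 1.771]
ft_force: [-20.3, -5.9, 11.8]
opening: 0.001
grip_force: 11.4
```

The force has risen to 20 N, so the pin is at the core (6 mm gap). Next I back off, lift and go above the cam.

>>> step_arm(
  plan=[
    [[0,-10,0,0,-1],[0,-20,0,0,-1],[0,-22,-25,0,-1],[0,-22,-60,0,-1],[0,-5,-90,0,0],[0,20,-105,0,0],[0,45,-115,0,0],[0,65,-115,0,0]],
  ],
)

```text
t: 6.92
eef_pos: [591.6, 58.4, 153.8]
tcp_rot: [3.135, 0.001, 1.77]
ft_force: [0.1, -0.6, -0.1]
opening: 0.227
grip_force: 0.0
```

Run:
```python
from h import *
shift((618,65.5,150),1.768)
```

```text
t 6.9167 pos [591.6  58.4 153.8] psi 1.77 q [-0.01  0.51  1.71  0.    0.92 -0.21] F [ 0.1 -0.6 -0.1]
shift [ 1.7 27.3  3.8] turn 0.1
```

>>> step_arm(
  plan=[
    [[1,15,0,0,0],[2,27,0,0,0],[2,27,0,0,0],[2,27,0,0,0]],
  ],
)

```text
t: 7.25
eef_pos: [614.8, 65.5, 150.4]
tcp_rot: [3.141, 0.0, 1.77]
ft_force: [-0.6, -0.5, -0.2]
opening: 0.48
grip_force: 0.0
```

Run:
```python
from h import *
shift((618,65.5,150),1.768)
c=env.get_calibration("wrist"); im=env.read_camera("wrist")
print(proj("wrist",(618,65.5,57),c),proj("wrist",(618,65.5,37),c))
cv2.imwrite("pics/w4.png",cv2.resize(im[140:290,220:420],None,fx=3.5,fy=3.5,interpolation=3))
np.savez("w4.npz",**c)
```

```text
t 7.25 pos [614.8  65.5 150.4] psi 1.77 q [-0.    0.55  1.65  0.    0.95 -0.2 ] F [-0.6 -0.5 -0.2]
shift [-0.6  3.1  0.4] turn 0.1
[327.02823631 202.89063075] [326.71992262 197.26378905]
```

View pics/w4.png

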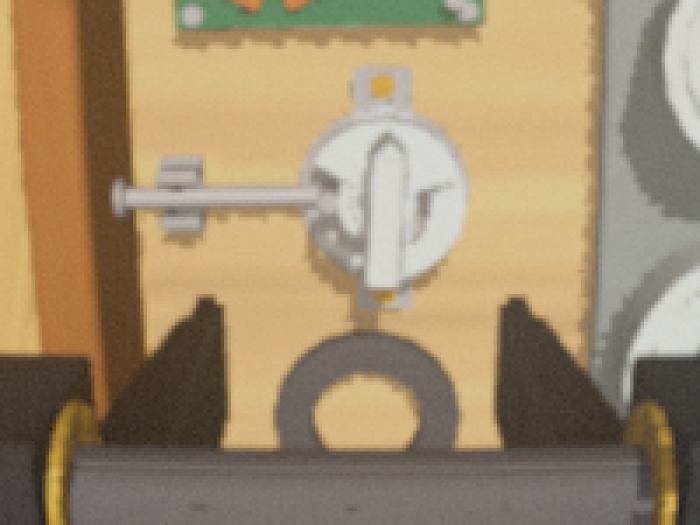

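The wing's top runs from crop (387,135) to (383,290), aligned with the tool's x, and its centre is at image px (330,201). The pin is in the mouth at crop (325,197).

Run:
```python
from h import *
c=dict(np.load("w4.npz"))
for u,v,z in ((330,200.9,57),(329.7,196.6,37),(312.9,196.3,36)): print(ray("wrist",(u,v),z,c).round(1))
p=(ray("wrist",(330,200.9),57,c)+ray("wrist",(329.7,196.6),37,c))/2; shift((p[0],p[1],42))
```

```text
[620.2  67.8  57. ]
[620.6  66.7  37. ]
[605.1  63.6  36. ]
t 7.3 pos [614.3  65.4 150.4] psi 1.77 q [-0.    0.55  1.65  0.    0.95 -0.2 ] F [-0.7 -0.1 -0.2]
shift [  0.6   6.4 108.4] turn None
```

>>> step_arm(
  plan=[
    [[0.5,6,20,0,0],[0.5,6,45,0,0],[0.5,6,65,0,0],[0.5,6,75,0,0],[0.5,6,80,0,0],[0.5,6,80,0,0]],
  ],
)

```text
t: 7.8
eef_pos: [620.2, 67.1, 70.3]
tcp_rot: [-3.141, -0.0, 1.77]
ft_force: [0.6, -0.9, 0.7]
opening: 0.5
grip_force: 0.0
```

Run:
```python
from h import *
shift((620.4,67,42),1.768)
```

```text
t 7.8 pos [620.2  67.1  70.3] psi 1.77 q [ 0.    0.66  1.69  0.    0.79 -0.2 ] F [ 0.6 -0.9  0.7]
shift [-0.1  0.2 28.3] turn 0.1
```

>>> step_arm(
  plan=[
    [[0,0,12,0,0],[0,0,22,0,0],[0,0,28,0,0],[0,0,28,0,0],[0,0,28,0,-0.5],[0,0,28,0,-1],[0,0,28,0,-1],[0,0,28,0,-1]],
  ],
)

```text
t: 8.47
eef_pos: [620.9, 67.3, 43.1]
tcp_rot: [3.141, 0.0, 1.77]
ft_force: [0.6, 0.1, -0.3]
opening: 0.277
grip_force: 0.0
```

>>> step_arm(
  plan=[
    [[0,0,0,0,-1],[0,0,0,0,-1],[0,0,0,0,-1],[0,0,0,0,-1]],
  ],
)

```text
t: 8.8
eef_pos: [620.9, 67.3, 42.8]
tcp_rot: [3.141, -0.0, 1.77]
ft_force: [1.2, 0.7, 1.4]
opening: 0.094
grip_force: 29.9
```

It's gripped at 9 mm, the wing's thickness, with almost no side force. Now I turn it clockwise.

>>> step_arm(
  plan=[
    [[0,0,0,4,-1],[0,0,0,9,-1],[0,0,0,14,-1],[0,0,0,19,-1],[0,0,0,24,-1],[0,0,0,29,-1],[0,0,0,34,-1],[0,0,0,39,-1]],
  ],
)

```text
t: 9.47
eef_pos: [621.9, 67.2, 42.9]
tcp_rot: [3.139, -0.001, 1.085]
ft_force: [6.9, -1.1, -3.1]
opening: 0.094
grip_force: 29.9
```

>>> step_arm(
  plan=[
    [[0,0,0,5,-1],[0,0,0,10,-1],[0,0,0,15,-1],[0,0,0,20,-1],[0,0,0,25,-1],[0,0,0,30,-1],[0,0,0,35,-1],[0,0,0,40,-1]],
  ],
)

```text
t: 10.13
eef_pos: [622.7, 66.3, 42.9]
tcp_rot: [3.139, -0.004, 0.387]
ft_force: [8.4, -7.6, -4.6]
opening: 0.092
grip_force: 30.0
```

>>> step_arm(
  plan=[
    [[0,0,0,5,-1],[0,0,0,10,-1],[0,0,0,15,-1],[0,0,0,20,-1],[0,0,0,20,-1]],
  ],
)

```text
t: 10.55
eef_pos: [622.7, 65.8, 42.9]
tcp_rot: [3.14, -0.004, 0.037]
ft_force: [9.7, -8.3, -4.5]
opening: 0.091
grip_force: 29.9
```

Run:
```python
from h import *
shift((620.4,67,42),1.77-3.1416)
print(env.state()["moment"])
```

```text
t 10.55 pos [622.7  65.8  42.9] psi 0.037 q [ 0.    0.7   1.71 -0.    0.74  1.54] F [ 9.7 -8.3 -4.5]
shift [-2.3 -1.3  0.9] turn 80.7
[-1.82180019 -1.44593683 -0.0677047 ]
```

>>> step_arm(
  plan=[
    [[0,0,0,5,-1],[0,0,0,10,-1],[0,0,0,15,-1],[0,0,0,20,-1],[0,0,0,25,-1],[0,0,0,30,-1],[0,0,0,30,-1],[0,0,0,30,-1]],
  ],
)

```text
t: 11.22
eef_pos: [622.6, 65.0, 42.9]
tcp_rot: [3.141, -0.005, -0.482]
ft_force: [7.3, -15.9, -3.4]
opening: 0.09
grip_force: 29.9
```

>>> step_arm(
  plan=[
    [[0,0,0,0,0],[0,0,0,0,0],[0,0,0,0,0],[0,0,0,0,0],[0,0,-10,0,0],[0,0,-25,0,0],[0,0,-38,0,0],[0,0,-38,0,0]],
  ],
)

```text
t: 11.88
eef_pos: [621.8, 67.5, 83.6]
tcp_rot: [-3.14, -0.003, -0.481]
ft_force: [-0.4, 0.4, 0.6]
opening: 0.497
grip_force: 0.0
```

Run:
```python
from h import *
shift((620.4,67,80))
```

```text
t 11.8833 pos [621.8  67.5  83.6] psi -0.481 q [0.   0.64 1.68 0.   0.82 2.05] F [-0.4  0.4  0.6]
shift [-1.   1.1  3.6] turn None
```

>>> step_arm(
  plan=[
    [[0,0,0,-7,0],[0,0,0,-14,0],[0,0,0,-21,0],[0,0,0,-28,0],[0,0,0,-35,0],[0,0,0,-42,0],[0,0,0,-49,0],[0,0,0,-56,0]],
  ],
)

```text
t: 12.55
eef_pos: [620.5, 67.4, 80.4]
tcp_rot: [-3.141, 0.0, 0.502]
ft_force: [0.7, -0.4, 0.4]
opening: 0.501
grip_force: 0.0
```

>>> step_arm(
  plan=[
    [[0,0,0,-7,0],[0,0,0,-14,0],[0,0,0,-21,0],[0,0,0,-28,0],[0,0,0,-35,0],[0,0,0,-42,0],[0,0,0,-49,0],[0,0,0,-56,0]],
  ],
)

```text
t: 13.22
eef_pos: [620.5, 67.5, 80.5]
tcp_rot: [-3.141, -0.0, 1.48]
ft_force: [-1.5, 0.4, 0.2]
opening: 0.504
grip_force: 0.0
```

>>> step_arm(
  plan=[
    [[0,0,0,-7,0],[0,0,0,-14,0],[0,0,0,-21,0],[0,0,0,-28,0],[0,0,0,-35,0],[0,0,0,-42,0],[0,0,0,-49,0],[0,0,0,-56,0]],
  ],
)

```text
t: 13.88
eef_pos: [620.5, 67.4, 80.4]
tcp_rot: [-3.141, -0.0, 2.457]
ft_force: [0.8, 0.4, 1.5]
opening: 0.502
grip_force: 0.0
```

>>> step_arm(
  plan=[
    [[0,0,0,-6,0],[0,0,0,-12,0],[0,0,0,-12,0],[0,0,0,-12,0]],
  ],
)

```text
t: 14.22
eef_pos: [620.5, 67.4, 80.5]
tcp_rot: [-3.142, -0.0, 2.657]
ft_force: [-0.1, 0.2, -0.7]
opening: 0.5
grip_force: 0.0
```

Run:
```python
from h import *
shift((622.3,66.2,43),-0.481+3.1416)
im=env.read_camera("wrist")
cv2.imwrite("pics/w5.png",cv2.resize(im[140:290,220:420],None,fx=3.5,fy=3.5,interpolation=3))
```

```text
t 14.2167 pos [620.5  67.4  80.5] psi 2.657 q [ 0.    0.64  1.69  0.    0.81 -1.08] F [-0.1  0.2 -0.7]
shift [-2.1 -0.2 37.5] turn -0.2
```

View pics/w5.png

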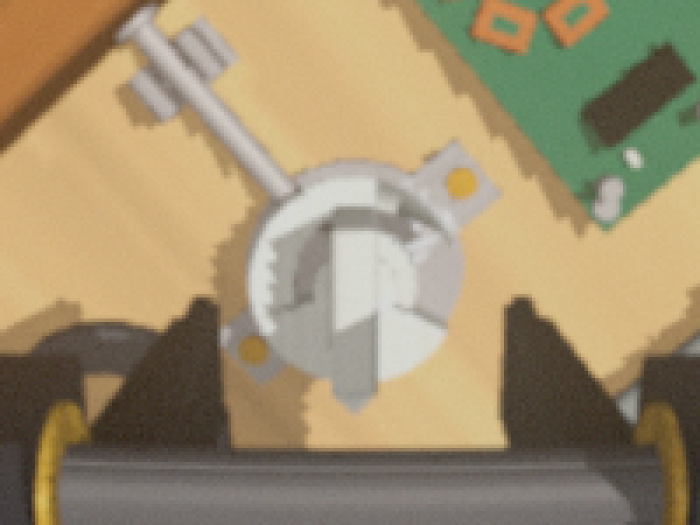

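The picture shows the pin inside the hook and the wing lined up between the fingers, centred at crop (353,300). Second grasp.

>>> step_arm(
  plan=[
    [[-1,0,15,0,0],[-1,0,28,0,0],[-1,0,37.5,0,0],[-1,0,37.5,0,0],[-1,0,37.5,0,-1],[-1,0,37.5,0,-1],[-1,0,37.5,0,-1],[-1,0,37.5,0,-1]],
  ],
)

```text
t: 14.93
eef_pos: [621.9, 66.8, 43.8]
tcp_rot: [3.141, 0.001, 2.66]
ft_force: [0.2, 0.4, 0.0]
opening: 0.277
grip_force: 0.0
```

>>> step_arm(
  plan=[
    [[0,0,0,0,-1],[0,0,0,0,-1],[0,0,0,0,-1],[0,0,0,5,-1],[0,0,0,10,-1],[0,0,0,15,-1],[0,0,0,20,-1],[0,0,0,25,-1]],
  ],
)

```text
t: 15.6
eef_pos: [621.1, 65.8, 43.5]
tcp_rot: [-3.14, 0.0, 2.22]
ft_force: [-2.5, -7.3, 4.4]
opening: 0.091
grip_force: 30.0
```

>>> step_arm(
  plan=[
    [[0,0,0,5,-1],[0,0,0,10,-1],[0,0,0,14,-1],[0,0,0,17,-1],[0,0,0,20,-1],[0,0,0,22,-1]],
  ],
)

```text
t: 16.1
eef_pos: [621.2, 65.8, 43.4]
tcp_rot: [-3.14, 0.001, 1.837]
ft_force: [-3.0, -6.1, 3.5]
opening: 0.092
grip_force: 30.0
```

Run:
```python
from h import *
shift((620.4,67,42),1.77)
print(env.state()["moment"])
```

```text
t 16.1 pos [621.2  65.8  43.4] psi 1.837 q [ 0.    0.69  1.71 -0.    0.74 -0.26] F [-3.  -6.1  3.5]
shift [ 1.3 -0.4  1.4] turn 3.9
[-1.41206533  0.6096087   0.08031907]
```

Only about 4° are left to the expected stop. I'll go on gently until it resists.

>>> step_arm(
  plan=[
    [[0,0,0,1,-1],[0,0,0,2,-1],[0,0,0,3,-1],[0,0,0,4,-1],[0,0,0,5,-1],[0,0,0,6,-1],[0,0,0,7,-1],[0,0,0,7,-1]],
  ],
)

```text
t: 16.77
eef_pos: [621.2, 65.8, 43.5]
tcp_rot: [-3.141, 0.001, 1.718]
ft_force: [-2.7, -6.1, 3.0]
opening: 0.098
grip_force: 31.3
```

Run:
```python
from h import *
shift((620.4,67,42),1.77)
print(env.state()["moment"])
```

```text
t 16.7667 pos [621.2  65.8  43.5] psi 1.718 q [ 0.    0.69  1.71 -0.    0.74 -0.15] F [-2.7 -6.1  3. ]
shift [ 1.3 -0.6  1.5] turn -3.0
[-1.37902351  0.53651069  0.67986623]
```

The moment rose to 0.68 N m and the fingers are prised slightly open, so the cam is at its stop. I release, lift and look.

>>> step_arm(
  plan=[
    [[0,0,0,-2,-1],[0,0,0,-2,0],[0,0,0,-2,0],[0,0,0,-2,0],[0,0,0,-2,0],[0,0,-15,-2,0],[0,0,-35,-2,0],[0,0,-60,-2,0]],
  ],
)

```text
t: 17.43
eef_pos: [620.9, 66.9, 102.7]
tcp_rot: [-3.139, -0.001, 1.752]
ft_force: [-0.2, -0.1, 0.8]
opening: 0.485
grip_force: 0.0
```

>>> step_arm(
  plan=[
    [[0,0,-25,0,0],[0,0,-50,0,0],[0,0,-60,0,0],[0,0,-60,0,0]],
  ],
)

```text
t: 17.77
eef_pos: [622.5, 67.0, 165.4]
tcp_rot: [3.137, 0.001, 1.753]
ft_force: [0.1, -0.1, -0.4]
opening: 0.5
grip_force: 0.0
```

Run:
```python
from h import *
shift((620.4,67,42),1.77)
im=env.read_camera("wrist")
cv2.imwrite("pics/w6.png",cv2.resize(im[110:290,200:440],None,fx=3.3,fy=3.3,interpolation=3))
```

```text
t 17.7667 pos [622.5  67.  165.4] psi 1.753 q [ 0.    0.54  1.61  0.    0.98 -0.18] F [ 0.1 -0.1 -0.4]
shift [  0.4  -2.  123.4] turn -1.0
```

View pics/w6.png

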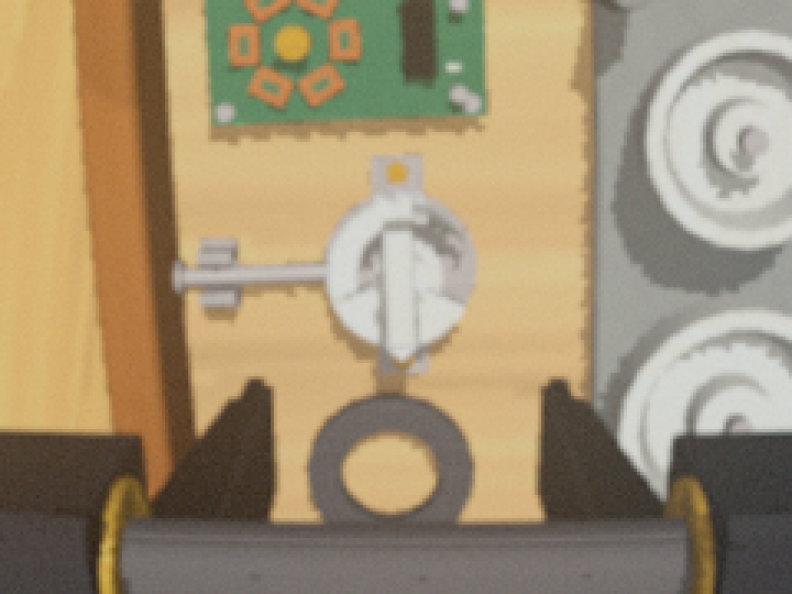

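The picture shows the wing turned half round, its point down at crop (402,362), in line with the deck's y axis. The cheek's dark inner face meets the joint edge with no gap, and the rotor is in place. I'm handing it in.

```bash
python3 -c "
from cell import env
print(env.job_done())"
```

```text
the job is handed in; nothing more can be done
None
```

The job is handed in at about 18 s: the cheek looks tight against the board, the cam was turned until it hit its stop, and the gripper is clear of everything; the verdict wasn't shown to me.

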